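# Hold a can-seam sample cell in the light gauge

## Task

Take the tall clear sample cell out of its stand by its narrow frosted ends only, never touching its clear windows. Bring it upright into the gap between the lamp and the detector of the light gauge, windows facing the lamp and the detector, centred over the spring stop, and lower it gently until you feel the stop and its spring pad is clearly pushed down, without knocking the gauge hard. Finish while still holding the cell like that, keeping the pad pressed down; leave the low cell, the cans and the lids where they are.

Things in the scene. Friction and masses are not known exactly. Their poses are not given: they have to be found in the camera images.
- tall_cell_mid (a point): Centre (half-way up) of the tall cell, a loose upright block in either pocket of the stand: 40 mm wide (its x), 18 thick (y), 75 high (z), about 100 g. Its two narrow 18 x 75 mm ends (normal to x, 40 mm apart, finely grooved) are frosted: grip these. The broad faces (normal to y) are clear windows.
- tall_cell: The same tall cell; its origin is the centre of its foot, 37.5 mm below its centre; axes as above.
- tall_cell_windows: The tall cell's clear windows, part of it (same origin and axes): the broad faces, 30 mm wide (x), from 6 to 69 mm above the foot. The fingers must not touch them.
- low_cell: Bystander: a low cell of the same make and footprint, 40 x 18 mm, only 45 mm high, in the other pocket. Origin at the centre of its foot.
- stand: Fixed grey stand, 80 mm (x) by 112 (y), 14 high; origin at the centre of its underside on the bench. Two pockets 8 mm deep (floor 6 mm above the bench), 1.5 mm clearance all round a cell, centred 28 mm either side of the middle along its y; a cell's 40 mm side lies along the stand's x.
- gauge: Fixed light gauge: base plate 140 mm (x) by 210 (y), 14 high; origin at the centre of its underside on the bench. White lamp housing at +y, black detector housing at -y, both 88 mm high, at most 62 mm long in x; between their snouts a gap 54 mm wide (y), open above and at both x ends. The light runs along y.
- beam (a point): Middle of the light path, 58 mm above the bench, gauge axes (y along the light, z up). Straight below it, mid-gap, is the spring stop: a round pad 26 mm across on a column set to an unknown height, pad top anywhere from 28 to 46 mm above the bench.
- pad (a joint): How far the spring pad is pushed down from its rest height, m: 0 free, 0.012 bottomed. It takes about 3 N to start it moving and 6 N at the bottom, so the cell's own weight does not move it. When bottomed it is hard.
- can_a: Bystander: plain drinks can standing on the bench, 66 mm across, 115 mm high; origin at the centre of its foot.
- can_b: Bystander: a second such can.
- lids: Bystander: small stack of can lids lying on the bench, 54 mm across, 16 mm high; origin at the centre of its underside.
Not all that is in view belongs to the job. What is shaped like the tall_cell but green or red is not meant.

How it is judged:
By the outcome, as a careful person would: the job done as asked, in the order asked, and still so for the second after the job is handed in, while the arm keeps its last pose, push and grip.
It also fails if it takes over 42 s, if anything falls off the work surface, if the arm or the gripper's body presses on something with over 40 N, if the wrist force passes 120 N, or if a joint passes its speed limit or range.

## Robot

A 6-joint arm with a two-finger parallel gripper is mounted at the origin on the work surface. World frame = base frame: x ahead of the robot, y to its left, z up, the work surface at z = 0. Lengths are in m, angles in rad, forces in N, time in s.
With the tool pointing down it reaches from about 0.25 to 0.775 m from the base axis. Payload 4 kg.
Tool frame: the origin (TCP) lies on the centre line of the jaws, within the pads' length; the fingertips stand 25 mm ahead of it and the grasp point (between the pads) lies 6 mm ahead of it; x points along the fingers, z is the direction in which the jaws open and shut, and the axes are right-handed (so a half turn about x gives the same grasp; the last joint's range is limited). The gripper opens to 94 mm and grips with 3 to 60 N. Pads are 16 mm wide; open, the fingers measure 119 mm over their backs; the gripper's body (75 mm by 177 mm) begins 78 mm behind the grasp point.
Start: joints at [1.081, 0.087, 1.371, -0, 1.684, -0.103], TCP at [0.207, 0.509, 0.207] pointing down, gripper open.
Joint ranges: [-3.1, 3.1], [-0.76, 2.03], [0.27, 2.55], [-1.08, 4.22], [0.17, 2.65], [-2.57, 2.57]. Speed limits (rad/s): [2.79, 2.79, 3.14, 3.14, 3.14, 3.14].

## Interface

Orientations are given as a 3x3 rotation matrix whose columns are the frame's x, y, z axes.
In Python, from bench import arm gives the robot as it stands.
- The arm moves only by the shell command python3 -m creep 'ROWS' [FORCE]. ROWS is text: rows parted by semicolons, each of 7 numbers parted by spaces: the turn, a rotation vector about the tool's x, y, z in degrees, then the shift along the tool's x, y, z in m, then the closure, from 0 (fully open) to 1 (shut). In form: rx ry rz dx dy dz hand; .... A call has 1 to 10 rows; each row shifts and turns the commanded pose from where the row before left it, along the tool's axes as they then stand; what a row does not reach is not made up. A row lasts 1/8 s, in which the tool goes at most 62.5 mm and 10.7 degrees, less where a joint would pass 70% of its speed; a pose out of reach is approached as far as the arm can. A call with a gripper value outside its range is refused whole. The fingers move at their own pace and stop on an object; FORCE is the grip in N (left out, the last holds). Time passes only in rows, so rows that do not move let the fingers close. It gives the time, the measured TCP pose, the force and the opening at its end, in the units of the state.
- arm.state(): the state, without advancing time (a new reading comes with each control period).
- arm.capture(name): name is "scene" or "top"; returns (picture, depth): 400x640x3 uint8, red, green, blue; 400x640 float32, m along the optical axis (not along the pixel's ray), 0 where there is no reading.
- arm.camera_params(name): a dict with "intrinsics" (3x3 intrinsics, pixels), "distortion" ([k1, k2, p1, p2, k3] as OpenCV has them; the pictures are not rectified), "cam_to_world" (4x4, takes a point from camera to world coordinates). Camera axes: x right, y down, z forward; pixel columns grow to the right and rows downward; lengths in m; the calibration is good to about 2 mm. A picture is of the moment at which its call begins. camera_params takes no time and is no camera call.
- arm.hand_in(): hands the job in, once; it reports no verdict.
The state is a dict: "time": time; "q": joint angles; "qvel": joint speeds; "tau": joint torques, N m; "ee_pos": TCP position; "orientation": TCP orientation; "wrist_force": force on the tool from outside, world axes, zero at the start; "ft_torque": the same for the moment, N m; "grip_width": opening from 0.0 (shut) to 1.0 (fully open).
Only numpy, scipy, OpenCV 4.12 (cv2) and the standard library are available. Lean on these libraries where they do the work, as an engineer would, in place of code of your own. Each camera call takes 0.05 s, during which the arm holds its last target.

## Working session

There is one attempt and no reset: what is moved stays moved. The work goes in short steps, Python scripts to look and compute and a shell command to move; the robot and the scene stay as the last step left them, time stands still between calls to the robot, and variables do not carry over. Pictures are saved under pics/ and viewed, and the job is handed in when it is done.

```bash
ls; mkdir -p pics
python3 - <<'E'
from bench import arm
import cv2,numpy as np
s=arm.state(); print(s)
for n in("scene","top"):
    p,d=arm.capture(n); cv2.imwrite(f"pics/{n}0.png",p[:,:,::-1]); np.save(f"{n}0.npy",d)
    c=arm.camera_params(n); print(n,{k:np.round(v,4).tolist() for k,v in c.items()})
E
```

```text
pics
{'time': 0.0, 'q': array([ 1.08091227e+00,  8.79526995e-02,  1.37221530e+00, -4.31352304e-05,
        1.68359097e+00, -1.03111493e-01]), 'qvel': array([ 0.0004287 , -0.00077332,  0.00161193,  0.00211269,  0.00093635,
        0.00218773]), 'tau': array([ 2.73515470e-04, -3.40177453e+01, -3.02431548e+01,  7.16200517e-02,
        3.29431356e-02, -1.60956047e-04]), 'ee_pos': array([0.20723246, 0.50888913, 0.20552519]), 'orientation': array([[-9.81480548e-04, -9.26129372e-01,  3.77204751e-01],
       [-1.93169320e-03,  3.77205984e-01,  9.26127375e-01],
       [-9.99997653e-01,  1.80332152e-04, -2.15921814e-03]]), 'wrist_force': array([-0.33017235, -0.98179564,  0.64055717]), 'ft_torque': array([ 0.01515014, -0.01224234, -0.00798252]), 'grip_width': 1.0014119609937135}
scene {'intrinsics': [[379.6281, 0.0, 323.5908], [0.0, 379.6281, 200.9934], [0.0, 0.0, 1.0]], 'distortion': [-0.0818, 0.0, 0.0, 0.0, 0.0], 'cam_to_world': [[0.8167, 0.3462, -0.4616, 1.0172], [0.5767, -0.4615, 0.6741, -0.585], [0.0204, -0.8168, -0.5766, 0.6447], [0.0, 0.0, 0.0, 1.0]]}
top {'intrinsics': [[457.4122, 0.0, 321.478], [0.0, 457.4122, 199.3755], [0.0, 0.0, 1.0]], 'distortion': [0.0363, 0.0, 0.0, 0.0, 0.0], 'cam_to_world': [[-0.0139, -0.9881, 0.153, 0.4283], [-0.9993, 0.0085, -0.036, 0.073], [0.0342, -0.1534, -0.9876, 0.9917], [0.0, 0.0, 0.0, 1.0]]}
```

View pics/scene0.png

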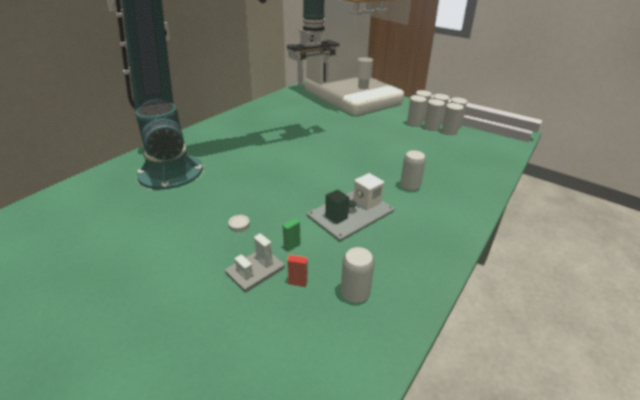

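View pics/top0.png

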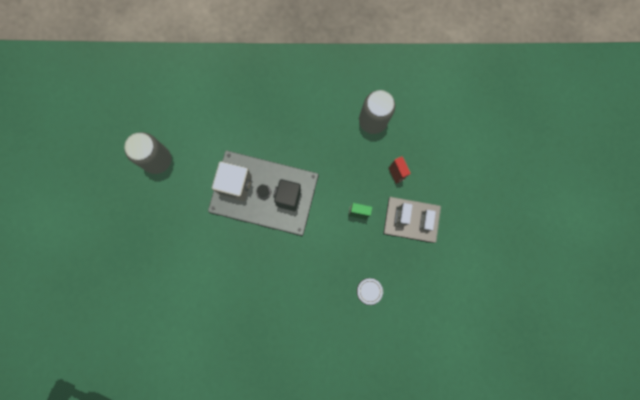

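The scene view shows the stand at about (255,268), with a tall grey cell at (263,250) and a low one at (243,266). The gauge is at (350,210), and the green (291,235) and red (298,270) blocks are decoys. In the top view the stand is at (413,220), with cells at (406,213) and (429,220), and the gauge is at (264,193). Next I'll enlarge these.

```bash
cat > h.py <<'E'
import cv2,numpy as np
from bench import arm
def pt(n,u,v,z=None,depth=None):
    c=arm.camera_params(n);K=np.array(c["intrinsics"]);D=np.array(c["distortion"]);T=np.array(c["cam_to_world"])
    uv=np.array([[u,v]],float).reshape(-1,1,2)
    x=cv2.undistortPoints(uv,K,D)[0,0]
    r=T[:3,:3]@np.array([x[0],x[1],1]);o=T[:3,3]
    s=depth if depth is not None else (z-o[2])/r[2]
    return o+s*r
def px(n,P):
    c=arm.camera_params(n);K=np.array(c["intrinsics"]);D=np.array(c["distortion"]);T=np.array(c["cam_to_world"])
    W=np.linalg.inv(T);P=np.atleast_2d(P).astype(float)
    return cv2.projectPoints(P,cv2.Rodrigues(W[:3,:3])[0],W[:3,3],K,D)[0][:,0]
def crop(src,x0,y0,w,h,k,out):
    p=cv2.imread(src)[y0:y0+h,x0:x0+w]
    p=cv2.resize(p,None,fx=k,fy=k,interpolation=cv2.INTER_CUBIC)
    for i in range(0,w,10):
        cv2.line(p,(i*k,0),(i*k,6),(0,255,255),1)
        if i%20==0: cv2.putText(p,str(x0+i),(i*k,18),0,.4,(0,255,255),1)
    for j in range(0,h,10):
        cv2.line(p,(0,j*k),(6,j*k),(0,255,255),1)
        if j%20==0: cv2.putText(p,str(y0+j),(8,j*k+4),0,.4,(0,255,255),1)
    cv2.imwrite(out,p)
E
python3 - <<'E'
from h import *
crop("pics/top0.png",340,150,110,110,5,"pics/tA.png")
crop("pics/top0.png",200,145,130,95,6,"pics/tB.png")
crop("pics/scene0.png",215,220,100,75,8,"pics/sA.png")
crop("pics/scene0.png",300,165,100,75,8,"pics/sB.png")
d=np.load("top0.npy")
np.set_printoptions(linewidth=250,precision=3,suppress=True)
Z=np.zeros(d.shape)
for v in range(d.shape[0]):
    for u in range(200,445):
        if 140<v<250: Z[v,u]=pt("top",u,v,depth=d[v,u])[2]*1000
np.save("Z.npy",Z)
print((Z[196:246:2,382:446:2]).astype(int))
print((Z[150:236:3,206:320:4]).astype(int))
E
```

```text
Traceback (most recent call last):
  File "h.py", line 4, in pt
    c=arm.camera_params(n);K=np.array(c["intrinsics"]);D=np.array(c["distortion"]);T=np.array(c["cam_to_world"])
ValueError: time passes only in moves, steps and waits
```

View pics/tA.png

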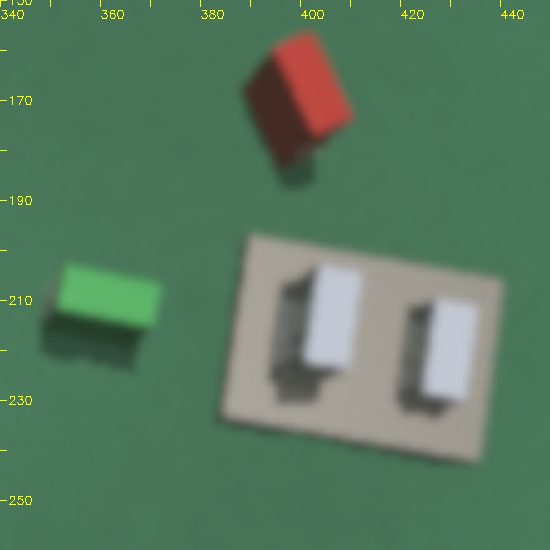

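View pics/tB.png

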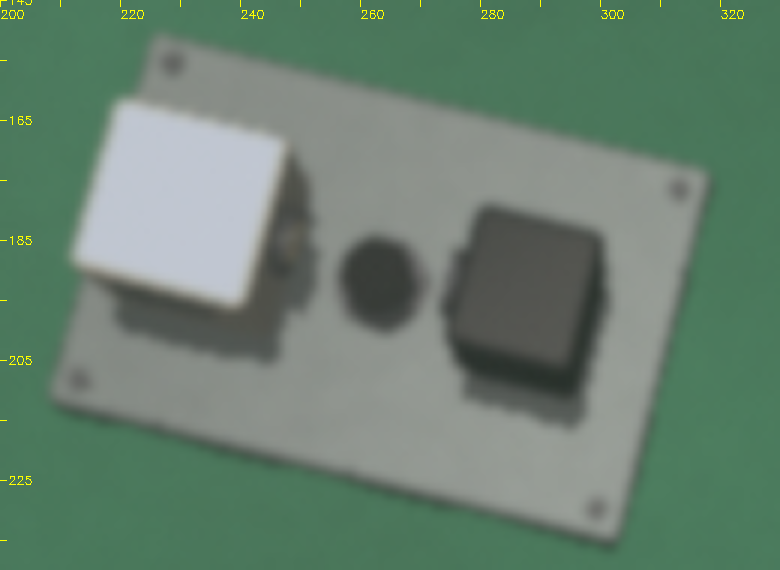

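View pics/sA.png

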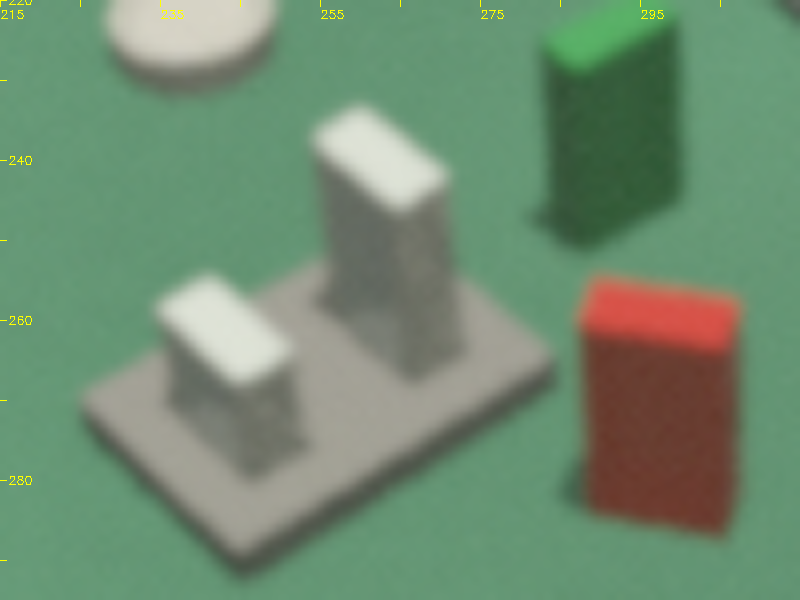

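View pics/sB.png

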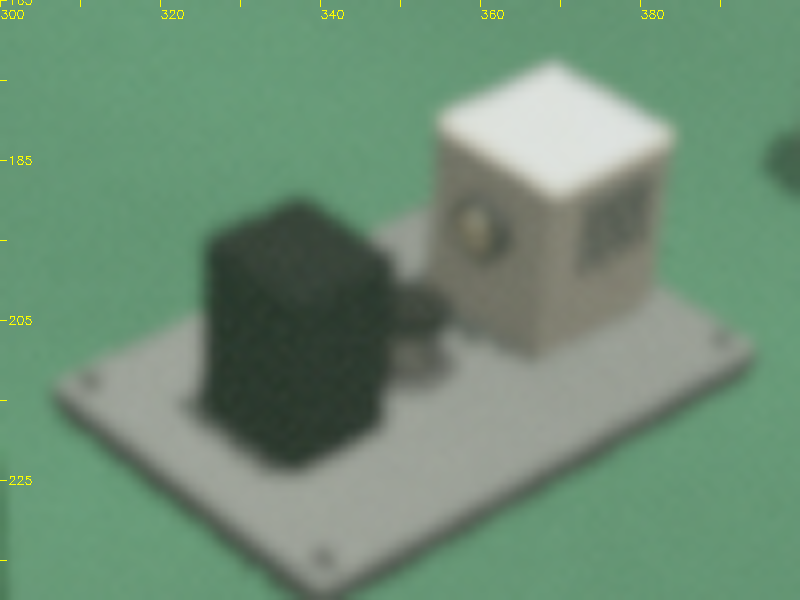

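The top crop is consistent: the tall cell's bright top is at (406.5,213), with a longer side and shadow than the low one at (430,220). Both cameras put the tall clear/grey cell in the stand's pocket nearer the gauge. The green and red blocks stand loose on the bench and aren't the target. Now I'll compute positions.

```bash
python3 - <<'E'
from bench import arm
import pickle
pickle.dump({n:arm.camera_params(n) for n in("scene","top")},open("cam.pkl","wb"))
E
sed -i 's/arm.camera_params(n)/C[n]/; s/^from bench import arm/import pickle;C=pickle.load(open("\.\/cam.pkl","rb"))/' h.py
python3 - <<'E'
from h import *
np.set_printoptions(linewidth=250,precision=4,suppress=True)
d=np.load("top0.npy")
def cor(n,x0,y0,k,L,z,name):
    P=np.array([pt(n,(a+.5)/k-.5+x0,(b+.5)/k-.5+y0,z=z) for a,b in L])
    e=[np.linalg.norm(P[(i+1)%4]-P[i])*1000 for i in range(4)]
    a=P[1]-P[0]+P[2]-P[3]; b=P[3]-P[0]+P[2]-P[1]
    print(name,"c",P.mean(0),"edges",np.round(e,1),"yaw01",np.degrees(np.arctan2(a[1],a[0])).round(1),"yaw03",np.degrees(np.arctan2(b[1],b[0])).round(1))
cor("top",340,150,5,[(320,265),(363,270),(349,370),(304,364)],.081,"tall")
cor("top",340,150,5,[(437,298),(478,305),(466,402),(422,398)],.051,"low")
cor("top",340,150,5,[(248,234),(504,281),(480,462),(220,417)],.014,"stand")
cor("top",200,145,6,[(155,33),(708,172),(615,545),(52,402)],.014,"base")
cor("top",200,145,6,[(118,98),(287,143),(240,305),(74,262)],.088,"lamp")
cor("top",200,145,6,[(482,203),(603,235),(570,370),(448,335)],.088,"det")
cor("scene",215,220,8,[(313,137),(360,104),(450,172),(402,211)],.081,"tall s")
cor("scene",215,220,8,[(80,400),(333,262),(556,362),(240,578)],.014,"stand s(bottom mix)")
cor("scene",300,165,8,[(437,122),(553,60),(675,135),(553,200)],.088,"lamp s")
for z in(.028,.037,.046): print("pad",z,pt("top",200+381/6,145+283/6,z=z),pt("scene",300+415/8,165+306/8,z=z))
def zz(u,v): return pt("top",u,v,depth=d[v,u])[2]*1000
for nm,u,v in(("pad",263,192),("pad",262,190),("tall",406,213),("low",430,220),("stand",416,230),("base",270,215),("lamp",230,180),("det",288,194),("bench",340,250)): print(nm,zz(u,v).round(1))
E
```

```text
tall c [ 0.5401 -0.1312  0.081 ] edges [17.5 41.2 18.3 41. ] yaw01 -97.7 yaw03 169.0
low c [ 0.5293 -0.1861  0.051 ] edges [17.3 41.1 18.3 42.6] yaw01 -98.0 yaw03 169.3
stand c [ 0.5348 -0.1582  0.014 ] edges [113.   79.7 113.2  80.9] yaw01 -100.7 yaw03 169.3
base c [0.5964 0.1624 0.014 ] edges [207.2 139.7 206.4 139. ] yaw01 -104.9 yaw03 165.7
lamp c [0.6127 0.2232 0.088 ] edges [58.4 56.8 56.7 57.2] yaw01 -105.4 yaw03 165.7
det c [0.5835 0.1084 0.088 ] edges [41.9 46.9 42.1 46. ] yaw01 -106.1 yaw03 166.0
tall s c [ 0.5408 -0.1301  0.081 ] edges [18.7 40.9 20.1 42.1] yaw01 89.3 yaw03 -10.2
stand s(bottom mix) c [ 0.5382 -0.1669  0.014 ] edges [ 87.8  81.6 114.8  86.3] yaw01 80.4 yaw03 -4.4
lamp s c [0.6154 0.2213 0.088 ] edges [62.2 61.8 62.8 59.7] yaw01 78.5 yaw03 -17.7
pad 0.028 [0.5942 0.1611 0.028 ] [0.5933 0.1746 0.028 ]
pad 0.037 [0.5926 0.1603 0.037 ] [0.5995 0.1635 0.037 ]
pad 0.046 [0.5911 0.1595 0.046 ] [0.6057 0.1524 0.046 ]
pad 41.6
pad 39.3
tall 80.0
low 49.1
stand 16.9
base 14.2
lamp 88.0
det 90.1
bench 3.5
```

Run:
```python
from h import *
np.set_printoptions(linewidth=250,precision=3,suppress=True)
def R(y): c,s=np.cos(np.radians(y)),np.sin(np.radians(y)); return np.array([[c,-s,0],[s,c,0],[0,0,1]])
def box(c,y,w,t,z0,z1): return [np.array([c[0],c[1],0])+R(y)@np.array([a*w/2,b*t/2,z]) for z in(z0,z1) for a,b in((-1,-1),(1,-1),(1,1),(-1,1))]
B=[(box((.5402,-.131),-10.7,.04,.018,.006,.081),(0,0,255)),(box((.5348,-.1582),-10.7,.08,.112,0,.014),(0,255,255)),(box((.5964,.1624),-14.5,.14,.21,0,.014),(0,255,255)),(box((.6127,.2232),-14.5,.062,.058,.014,.088),(255,0,0))]
for n,k in(("top",4),("scene",6)):
    im=cv2.imread(f"pics/{n}0.png"); im=cv2.resize(im,None,fx=k,fy=k,interpolation=cv2.INTER_CUBIC)
    def q(P): return np.round((px(n,P)+.5)*k-.5).astype(int)
    for b,c in B:
        p=q(b)
        for i in range(4):
            for a,e in((i,(i+1)%4),(i+4,(i+1)%4+4),(i,i+4)): cv2.line(im,tuple(map(int,p[a])),tuple(map(int,p[e])),c,1)
    th=np.linspace(0,6.28,40)
    for z,c in((.034,(0,255,0)),(.042,(255,0,255))):
        P=np.c_[.5964+.013*np.cos(th),.1624+.013*np.sin(th),z+0*th]
        cv2.polylines(im,[q(P).reshape(-1,1,2).astype(np.int32)],True,c,1)
    if n=="top": im=im[145*k:245*k,200*k:445*k][:, :]; im=np.vstack([im]); im=cv2.resize(im,(800,326)) if 0 else im
    cv2.imwrite(f"/tmp/{n}.png",im)
    if n=="top": cv2.imwrite("pics/ovT1.png",cv2.resize(im[:, :120*k],None,fx=1.6,fy=1.4)); cv2.imwrite("pics/ovT2.png",cv2.resize(im[:,150*k:],None,fx=1.5,fy=1.5))
    else: cv2.imwrite("pics/ovS.png",im[165*k:240*k,300*k:400*k]); cv2.imwrite("pics/ovS2.png",im[220*k:295*k,215*k:315*k])
print(px("top",[.55,-.1,.0]))
for u,v in((402,177),(396,181)): print(pt("top",u,v,z=0),pt("top",u,v,z=.075))
```

```text
[[384.021 213.229]]
[ 0.631 -0.143  0.   ] [ 0.615 -0.127  0.075]
[ 0.622 -0.129  0.   ] [ 0.607 -0.114  0.075]
```

View pics/ovT1.png

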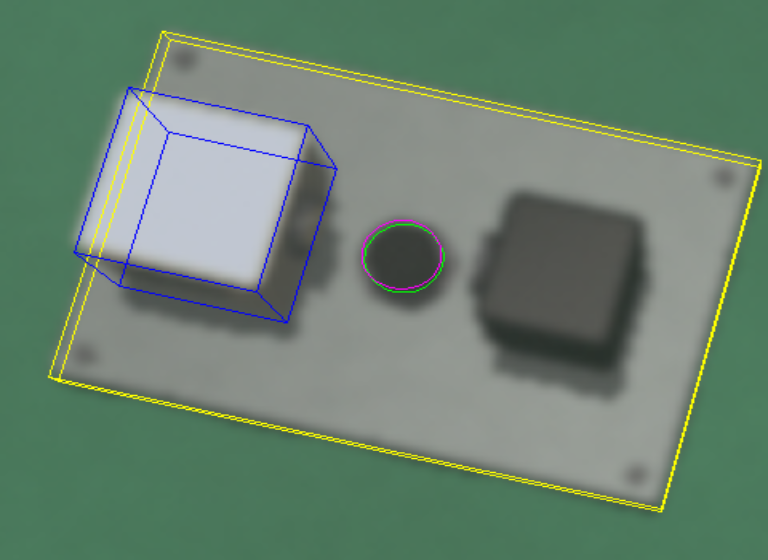

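View pics/ovT2.png

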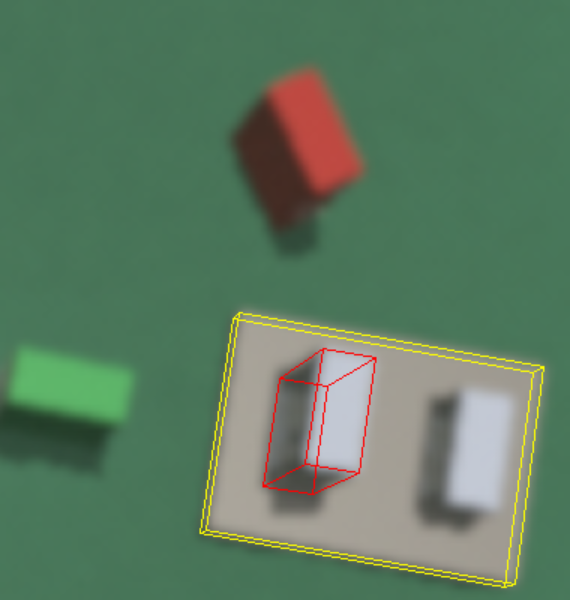

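View pics/ovS.png

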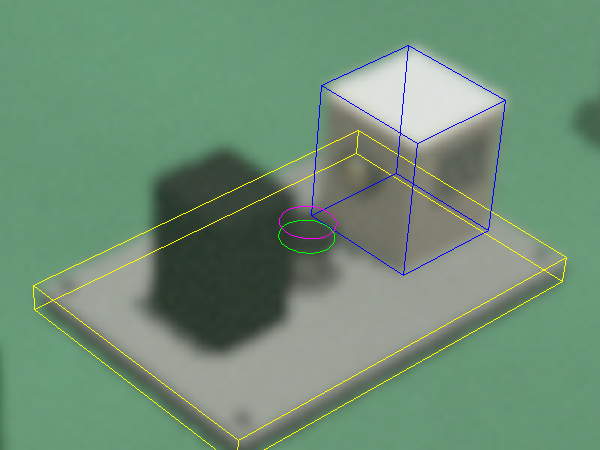

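View pics/ovS2.png

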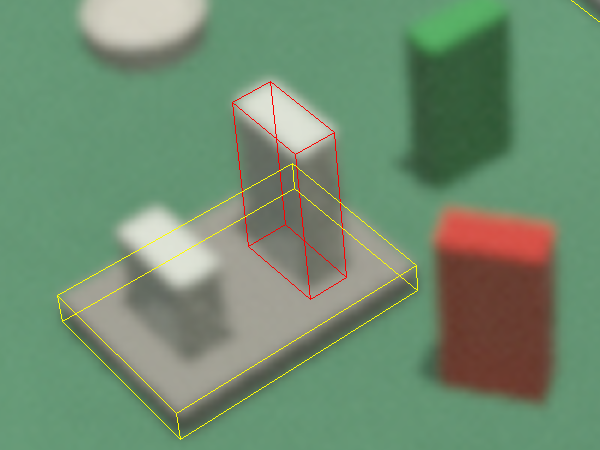

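The overlays agree to about 1–2 mm in both views. The pad top looks to be about 0.035–0.042 m up. Now I'll turn the tool to the cell's yaw and pre-close to about 61 mm.

```bash
python3 -m creep '9.8 0 0 0 0 0 0.35; 9.8 0 0 0 0 0 0.35; 9.8 0 0 0 0 0 0.35; 9.8 0 0 0 0 0 0.35; 9.8 0 0 0 0 0 0.35; 9.8 0 0 0 0 0 0.35; 9.8 0 0 0 0 0 0.35; 9.8 0 0 0 0 0 0.35; 0 0 0 0 0 0 0.35' 30
cat > g.py <<'E'
import sys,numpy as np
from bench import arm
np.set_printoptions(precision=4,suppress=True)
s=arm.state();R=np.array(s["orientation"]);p=np.array(s["ee_pos"])
x,y,z,yaw=map(float,sys.argv[1:5])
print("t",s["time"],"p",p,"F",s["wrist_force"],"w",s["grip_width"])
print("toolx",R[:,0],"yaw",np.degrees(np.arctan2(R[1,2],R[0,2])),"turn rx",np.degrees(np.arctan2(R[1,2],R[0,2]))-yaw)
a=np.radians(yaw);Rd=np.array([[0,-np.sin(a),np.cos(a)],[0,np.cos(a),np.sin(a)],[-1,0,0]])
from scipy.spatial.transform import Rotation as Ro
print("rotvec",Ro.from_matrix(R.T@Rd).as_rotvec(degrees=True))
print("shift",R.T@(np.array([x,y,z])-p))
E
python3 g.py .5402 -.131 .17 -10.7
```

```text
time: 1.23
ee_pos: [0.2074, 0.5091, 0.2061]
orientation: [[-0.001, 0.181, 0.983], [-0.001, 0.983, -0.181], [-1.0, -0.001, -0.0]]
wrist_force: [0.0, 0.1, 0.5]
grip_width: 0.65
t 1.225 p [0.2074 0.5091 0.2061] F [0.0439 0.1076 0.4968] w 0.6504745500939474
toolx [-0.0005 -0.001  -1.    ] yaw -10.446447057111884 turn rx 0.25355294288811514
rotvec [ 0.2536 -0.0197  0.0616]
shift [ 0.0365 -0.5691  0.4434]
```

```bash
python3 -m creep '0 0 0 0 -0.04 0.031 0.35; 0 0 0 0 -0.04 0.031 0.35; 0 0 0 0 -0.04 0.031 0.35; 0 0 0 0 -0.04 0.031 0.35; 0 0 0 0 -0.04 0.031 0.35; 0 0 0 0 -0.04 0.031 0.35; 0 0 0 0 -0.04 0.031 0.35; 0 0 0 0 -0.04 0.031 0.35; 0 0 0 0 -0.04 0.031 0.35; 0 0 0 0 -0.04 0.031 0.35' >/dev/null
python3 -m creep '0 0 0 0 -0.04 0.031 0.35; 0 0 0 0 -0.04 0.031 0.35; 0 0 0 0 -0.04 0.031 0.35;0 0 0 0 -0.04 0.031 0.35; 0 0 0 0 0 0 0.35; 0 0 0 0 0 0 0.35' >/dev/null
python3 g.py .5402 -.131 .14 -10.7
```

```text
t 3.225 p [ 0.5311 -0.1203  0.2062] F [-0.3406  0.2563 -0.6005] w 0.6524097997029914
toolx [-0.0011  0.001  -1.    ] yaw -10.481511515389219 turn rx 0.21848848461078063
rotvec [ 0.2185 -0.0711 -0.0477]
shift [ 0.0662 -0.009   0.011 ]
```

```bash
python3 -m creep '0.2 0 0 0.022 -0.009 0.011 0.35; 0 0 0 0.022 0 0 0.35; 0 0 0 0.022 0 0 0.35; 0 0 0 0 0 0 0.35; 0 0 0 0 0 0 0.35' >/dev/null
python3 g.py .5402 -.131 .056 -10.7
python3 - <<'E'
from h import *
from bench import arm
for n in("top","scene"):
    p,d=arm.capture(n); cv2.imwrite(f"pics/{n}1.png",p[:,:,::-1])
crop("pics/top1.png",340,150,110,110,5,"pics/tC.png")
crop("pics/scene1.png",205,190,100,100,6,"pics/sC.png")
E
```

```text
t 3.85 p [ 0.541  -0.1308  0.142 ] F [0.1632 0.8284 0.3341] w 0.6506049518840848
toolx [ 0.0017 -0.0003 -1.    ] yaw -10.66270740835867 turn rx 0.0372925916413287
rotvec [0.0373 0.101  0.0011]
shift [ 0.086  -0.0004 -0.0009]
```

View pics/tC.png

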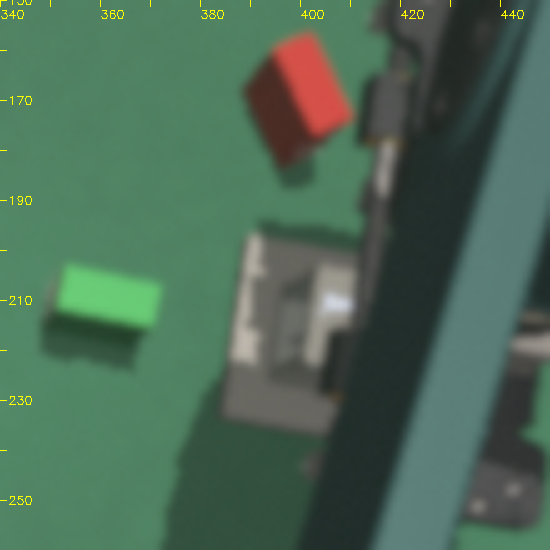

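View pics/sC.png

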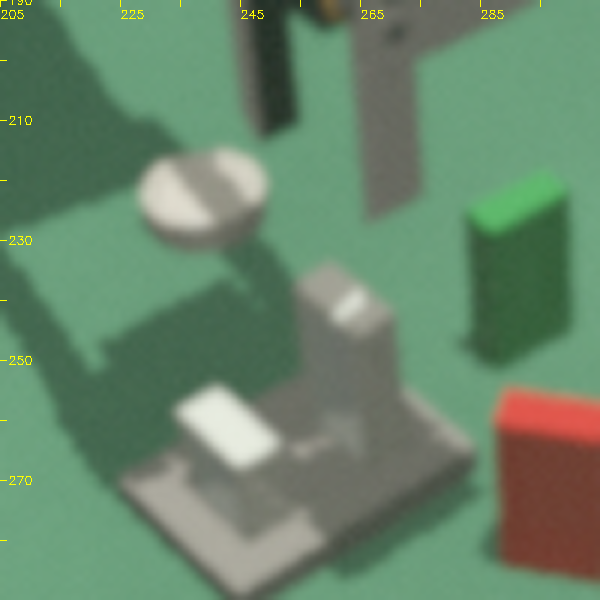

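Run:
```python
from h import *
from bench import arm
s=arm.state();R=np.array(s["orientation"]);p=np.array(s["ee_pos"])
k=6;im=cv2.imread("pics/scene1.png");im=cv2.resize(im,None,fx=k,fy=k,interpolation=cv2.INTER_CUBIC)
def ln(a,b,c):
    q=np.round((px("scene",[a,b])+.5)*k-.5).astype(int);cv2.line(im,tuple(map(int,q[0])),tuple(map(int,q[1])),c,1)
for sg in(-1,1):
  for o in(.0305,.043):
    for y in(-.008,.008):
        ln(p+R@[.025,y,sg*o],p+R@[-.01,y,sg*o],(0,0,255))
    ln(p+R@[.025,-.008,sg*o],p+R@[.025,.008,sg*o],(0,255,255))
  for y in(-.008,.008): ln(p+R@[.025,y,sg*.0305],p+R@[.025,y,sg*.043],(0,255,255))
cv2.imwrite("pics/ov2.png",im[180*k:280*k,215*k:315*k])
```

```text
(no output)
```

View pics/ov2.png

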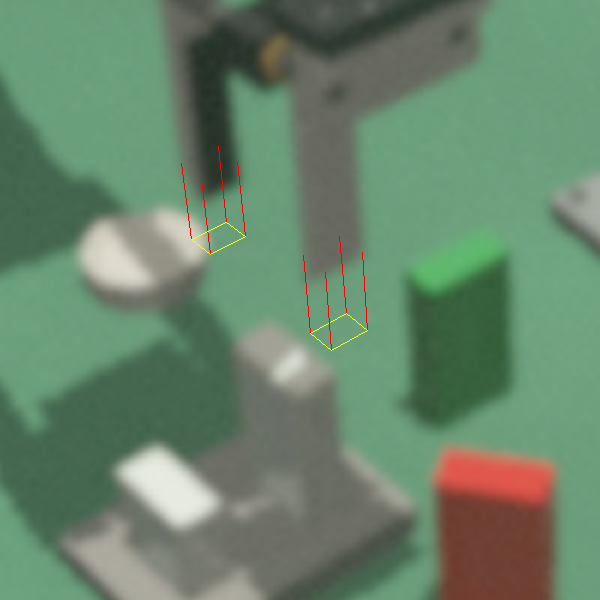

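Run:
```python
from h import *
from bench import arm
np.set_printoptions(precision=4,suppress=True)
s=arm.state();print(s["time"],s["ee_pos"],s["qvel"])
p,d=arm.capture("scene"); cv2.imwrite("pics/scene2.png",p[:,:,::-1])
crop("pics/scene2.png",215,180,100,100,6,"pics/sD.png")
for v in range(205,232,2): print(v,[ (d[v,u].round(3), pt("scene",u,v,depth=d[v,u])) for u in(270,)])
for v in range(200,218,2): print(v,[ (d[v,u].round(3), pt("scene",u,v,depth=d[v,u])) for u in(250,)])
```

```text
3.95 [ 0.5413 -0.1313  0.1424] [-0.0065  0.0028 -0.0025 -0.0003  0.0001  0.0002]
205 [(np.float32(0.757), array([ 0.5833, -0.1402,  0.1996]))]
207 [(np.float32(0.76), array([ 0.5829, -0.1402,  0.1945]))]
209 [(np.float32(0.761), array([ 0.5835, -0.1413,  0.1904]))]
211 [(np.float32(0.765), array([ 0.5829, -0.1411,  0.185 ]))]
213 [(np.float32(0.769), array([ 0.5821, -0.1408,  0.1794]))]
215 [(np.float32(0.771), array([ 0.5822, -0.1413,  0.1746]))]
217 [(np.float32(0.773), array([ 0.5823, -0.1419,  0.1699]))]
219 [(np.float32(0.775), array([ 0.5826, -0.1426,  0.1654]))]
221 [(np.float32(0.78), array([ 0.5813, -0.1417,  0.159 ]))]
223 [(np.float32(0.781), array([ 0.5823, -0.1433,  0.1552]))]
225 [(np.float32(1.019), array([ 0.4516, -0.0111,  0.0016]))]
227 [(np.float32(1.012), array([ 0.4572, -0.0174,  0.0015]))]
229 [(np.float32(1.003), array([ 0.4638, -0.0247,  0.0026]))]
231 [(np.float32(1.002), array([ 0.4666, -0.028 , -0.0006]))]
200 [(np.float32(0.814), array([ 0.5114, -0.1265,  0.1738]))]
202 [(np.float32(0.819), array([ 0.5097, -0.1255,  0.1672]))]
204 [(np.float32(0.822), array([ 0.5094, -0.1259,  0.162 ]))]
206 [(np.float32(0.822), array([ 0.511 , -0.128 ,  0.1585]))]
208 [(np.float32(0.825), array([ 0.5105, -0.1282,  0.1531]))]
210 [(np.float32(0.828), array([ 0.5101, -0.1285,  0.1476]))]
212 [(np.float32(0.83), array([ 0.5107, -0.1297,  0.1431]))]
214 [(np.float32(1.055), array([ 0.3753, -0.0089,  0.0026]))]
216 [(np.float32(1.049), array([ 0.3809, -0.0147,  0.0017]))]
```

View pics/sD.png

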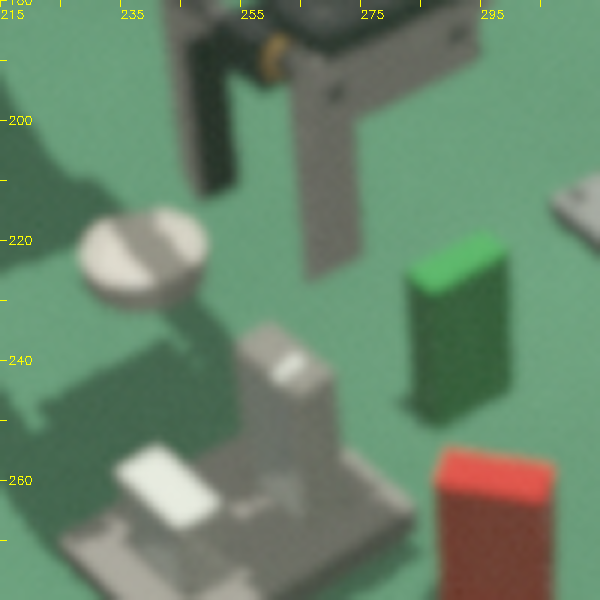

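The image and the depth reading (z≈0.143) both put the fingertips about 22 mm higher than the stated TCP geometry would (0.117). Sideways they match. I'll descend partway, which is safe under either reading, and look again.

```bash
python3 -m creep '0 0 0 0.022 0 -0.001 0.35; 0 0 0 0.022 0 0 0.35; 0 0 0 0.022 0 0 0.35; 0 0 0 0 0 0 0.35; 0 0 0 0 0 0 0.35' >/dev/null
python3 g.py .5405 -.1308 .056 -10.7
python3 - <<'E'
from h import *
from bench import arm
np.set_printoptions(precision=4,suppress=True)
p,d=arm.capture("scene"); cv2.imwrite("pics/scene3.png",p[:,:,::-1]);np.save("scene3.npy",d)
crop("pics/scene3.png",225,200,80,80,7,"pics/sE.png")
E
```

```text
t 4.625 p [ 0.5405 -0.1316  0.0761] F [-0.3417 -0.5688 -0.0914] w 0.6525114662196316
toolx [ 0.002  -0.0006 -1.    ] yaw -10.759837920157253 turn rx -0.05983792015725342
rotvec [-0.0598  0.1206  0.0111]
shift [ 0.0201  0.0008 -0.0002]
```

View pics/sE.png

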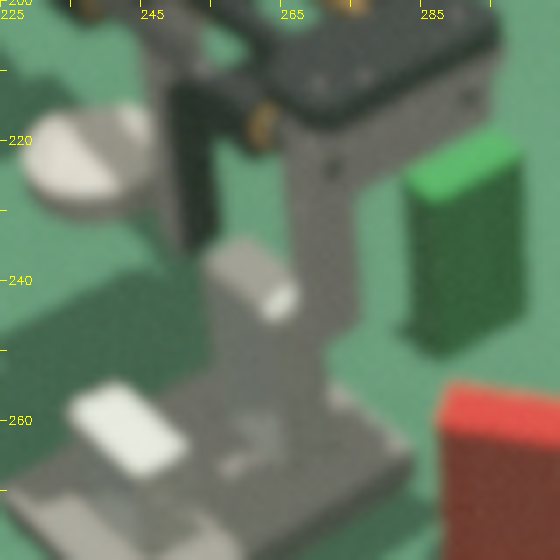

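Run:
```python
from h import *
from bench import arm
np.set_printoptions(precision=4,suppress=True)
s=arm.state();R=np.array(s["orientation"]);p=np.array(s["ee_pos"])
for o in(-.005,0,.005,.025):
    print(o,[ ((px("scene",p+R@[o,y,z])[0]-[225,200])*7).round() for y,z in((-.008,-.0305),(.008,-.0305),(-.008,.043),(.008,.043),(-.008,.0305))])
d=np.load("scene3.npy")
for u,v in((252,228),(252,231),(252,234),(270,235),(270,240),(270,244),(260,237),(263,241)): print(u,v,pt("scene",u,v,depth=d[v,u]))
```

```text
-0.005 [array([180., 240.]), array([220., 219.]), array([318., 353.]), array([359., 329.]), array([294., 333.])]
0 [array([182., 252.]), array([222., 231.]), array([319., 365.]), array([360., 341.]), array([295., 345.])]
0.005 [array([183., 263.]), array([223., 242.]), array([320., 377.]), array([361., 353.]), array([296., 357.])]
0.025 [array([189., 309.]), array([228., 288.]), array([325., 423.]), array([364., 399.]), array([300., 403.])]
252 228 [ 0.5089 -0.1276  0.0956]
252 231 [ 0.5106 -0.1303  0.0894]
252 234 [ 0.5096 -0.1304  0.0801]
270 235 [ 0.5807 -0.1444  0.1228]
270 240 [ 0.5808 -0.1458  0.1098]
270 244 [ 0.5814 -0.1474  0.1   ]
260 237 [ 0.5326 -0.1282  0.0813]
263 241 [ 0.5482 -0.1352  0.0825]
```

The fingertips do sit about level with the reported TCP (both z≈0.076). At TCP z≈0.042 the grip works under either reading: tips at 42 mm as seen, or at 17 mm by the spec, which is still above the stand's 14 mm.

```bash
python3 -m creep '0 0 0 0.012 0.0008 0 0.35; 0 0 0 0.012 0 0 0.35; 0 0 0 0.01 0 0 0.35; 0 0 0 0 0 0 0.35; 0 0 0 0 0 0 0.35'
python3 g.py .5405 -.1308 .042 -10.7
python3 - <<'E'
from h import *
from bench import arm
p,d=arm.capture("scene"); cv2.imwrite("pics/scene4.png",p[:,:,::-1])
crop("pics/scene4.png",225,200,80,80,7,"pics/sF.png")
E
```

```text
time: 5.3
ee_pos: [0.5399, -0.1306, 0.0407]
orientation: [[0.0, 0.187, 0.982], [0.0, 0.982, -0.187], [-1.0, 0.0, 0.0]]
wrist_force: [-0.6, -0.5, -1.1]
grip_width: 0.652
t 5.3 p [ 0.5399 -0.1306  0.0407] F [-0.6311 -0.5401 -1.1175] w 0.6517373463927943
toolx [ 0.0001  0.0001 -1.    ] yaw -10.763989652567266 turn rx -0.06398965256726719
rotvec [-0.064   0.0073 -0.0057]
shift [-0.0013 -0.0001  0.0006]
```

View pics/sF.png

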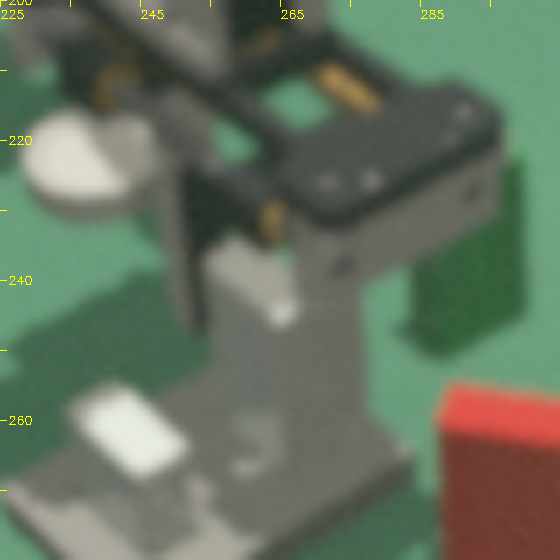

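Both fingers straddle the narrow ends with nothing touched (left tip at (253,247), right finger at (275,255)). Closing now.

```bash
python3 -m creep '0 0 0 0 0 0 0.5; 0 0 0 0 0 0 0.55; 0 0 0 0 0 0 0.6; 0 0 0 0 0 0 1; 0 0 0 0 0 0 1; 0 0 0 0 0 0 1; 0 0 0 0 0 0 1' 30
python3 -m creep '0 0 0 -0.005 0 0 1; 0 0 0 -0.01 0 0 1; 0 0 0 -0.02 0 0 1; 0 0 0 -0.03 0 0 1; 0 0 0 -0.03 0 0 1; 0 0 0 -0.03 0 0 1; 0 0 0 -0.03 0 0 1; 0 0 0 0 0 0 1; 0 0 0 0 0 0 1'
python3 - <<'E'
from h import *
from bench import arm
p,d=arm.capture("scene"); cv2.imwrite("pics/scene5.png",p[:,:,::-1]);np.save("scene5.npy",d)
crop("pics/scene5.png",205,150,110,110,5,"pics/sG.png")
E
```

```text
time: 6.22
ee_pos: [0.5401, -0.1306, 0.041]
orientation: [[0.001, 0.187, 0.982], [-0.0, 0.982, -0.187], [-1.0, 0.0, 0.001]]
wrist_force: [0.6, 0.4, 1.9]
grip_width: 0.428
time: 7.35
ee_pos: [0.5391, -0.1303, 0.1944]
orientation: [[-0.002, 0.187, 0.982], [0.001, 0.982, -0.187], [-1.0, 0.0, -0.002]]
wrist_force: [-0.2, 0.2, -0.8]
grip_width: 0.424
```

View pics/sG.png

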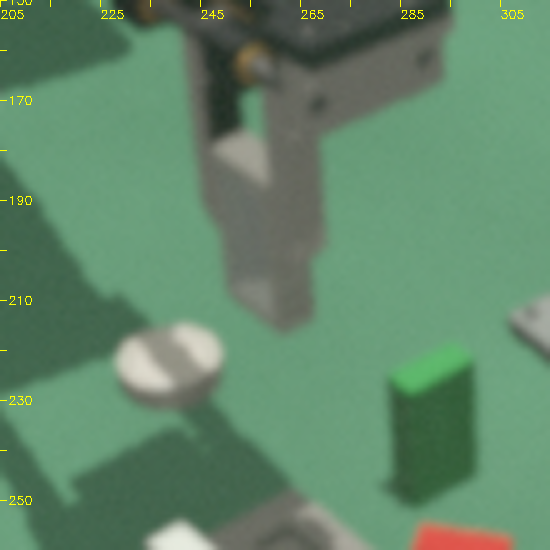

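Gripped (opening 39.9 mm = cell width) and lifted upright; the pocket is empty. Now carrying it to above the gauge.

```bash
python3 -m creep '3.75 0 0 0 0 0 1; 0 0 0 0 0 0 1' >/dev/null; python3 g.py .5962 .162 .195 -14.5
```

```text
t 7.65 p [ 0.539  -0.1303  0.1937] F [ 0.6337 -0.1804 -1.3009] w 0.4241787239986103
toolx [-0.0034  0.0013 -1.    ] yaw -14.466938585715484 turn rx 0.03306141428451603
rotvec [ 0.033  -0.2064 -0.0214]
shift [-0.0011  0.2973 -0.0176]
```

```bash
python3 -m creep '0 -0.2 0 0 0.02 -0.0016 1; 0 0 0 0 0.035 -0.002 1; 0 0 0 0 0.035 -0.002 1; 0 0 0 0 0.035 -0.002 1; 0 0 0 0 0.035 -0.002 1; 0 0 0 0 0.035 -0.002 1; 0 0 0 0 0.035 -0.002 1; 0 0 0 0 0.035 -0.002 1; 0 0 0 0 0.022 -0.001 1; 0 0 0 0 0.01 -0.001 1' >/dev/null; python3 -m creep '0 0 0 0 0 0 1; 0 0 0 0 0 0 1; 0 0 0 0 0 0 1' >/dev/null; python3 g.py .5962 .162 .130 -14.5
python3 - <<'E'
from h import *
from bench import arm
for n in("top","scene"):
    p,d=arm.capture(n); cv2.imwrite(f"pics/{n}6.png",p[:,:,::-1]);np.save(n+"6.npy",d)
crop("pics/scene6.png",290,100,110,140,5,"pics/sH.png")
crop("pics/top6.png",200,130,140,110,5,"pics/tH.png")
E
```

```text
t 9.275 p [0.5973 0.1603 0.1958] F [ 1.0441 -0.144  -0.8337] w 0.4241419258366844
toolx [ 0.0036 -0.001  -1.    ] yaw -14.594926068312928 turn rx -0.09492606831292782
rotvec [-0.0949  0.2151  0.004 ]
shift [ 0.0658  0.0013 -0.0017]
```

View pics/sH.png

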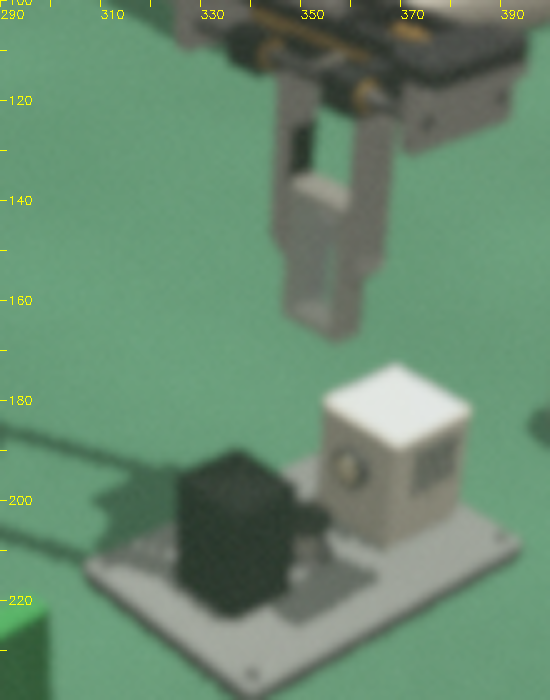

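View pics/tH.png

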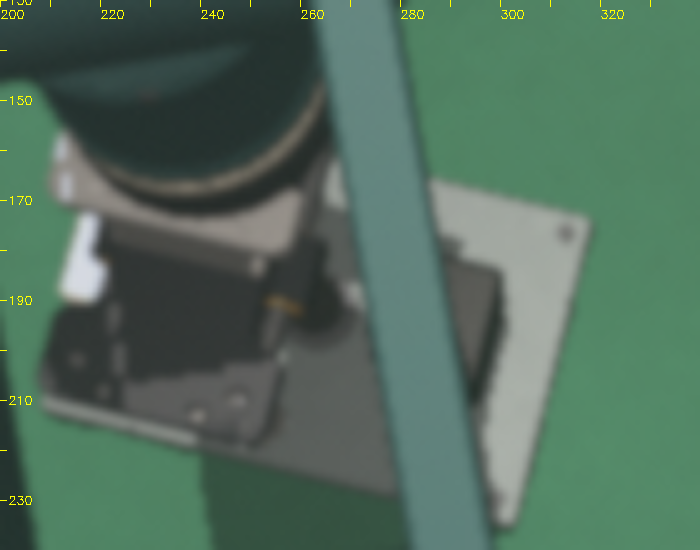

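```bash
cat > ov.py <<'E'
from h import *
from bench import arm
import sys
# ov.py img out x0 y0 w h k  offsets
def run(img,n,out,x0,y0,w,h,k,off=.035):
    s=arm.state();R=np.array(s["orientation"]);p=np.array(s["ee_pos"])
    im=cv2.resize(cv2.imread(img),None,fx=k,fy=k,interpolation=cv2.INTER_CUBIC)
    P=[p+R@[o,b*.009,a*.02] for o in(off,off-.075) for a,b in((-1,-1),(1,-1),(1,1),(-1,1))]
    q=np.round((px(n,P)+.5)*k-.5).astype(int).tolist()
    for i in range(4):
        for a,e in((i,(i+1)%4),(i+4,(i+1)%4+4),(i,i+4)): cv2.line(im,q[a],q[e],(0,0,255),1)
    th=np.linspace(0,6.28,40)
    for z,c in((.036,(0,255,0)),(.042,(255,0,255))):
        Q=np.c_[.5964+.013*np.cos(th),.1624+.013*np.sin(th),z+0*th]
        cv2.polylines(im,[np.round((px(n,Q)+.5)*k-.5).reshape(-1,1,2).astype(np.int32)],True,c,1)
    cv2.imwrite(out,im[y0*k:(y0+h)*k,x0*k:(x0+w)*k])
E
python3 -c "
from ov import *
run('pics/scene6.png','scene','pics/ov6.png',300,120,90,100,6)"
```

```text
(no output)
```

View pics/ov6.png

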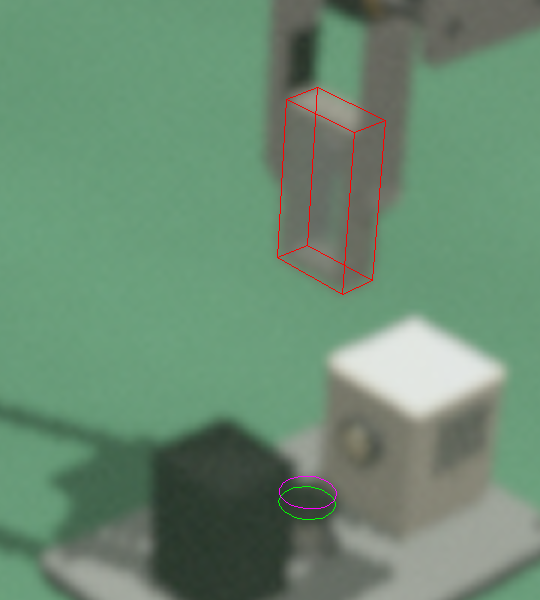

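Run:
```python
from h import *
np.set_printoptions(precision=4,suppress=True)
crop("pics/scene6.png",300,190,50,55,14,"pics/c1.png")
crop("pics/scene6.png",345,165,55,50,14,"pics/c2.png")
```

```text
(no output)
```

View pics/c1.png

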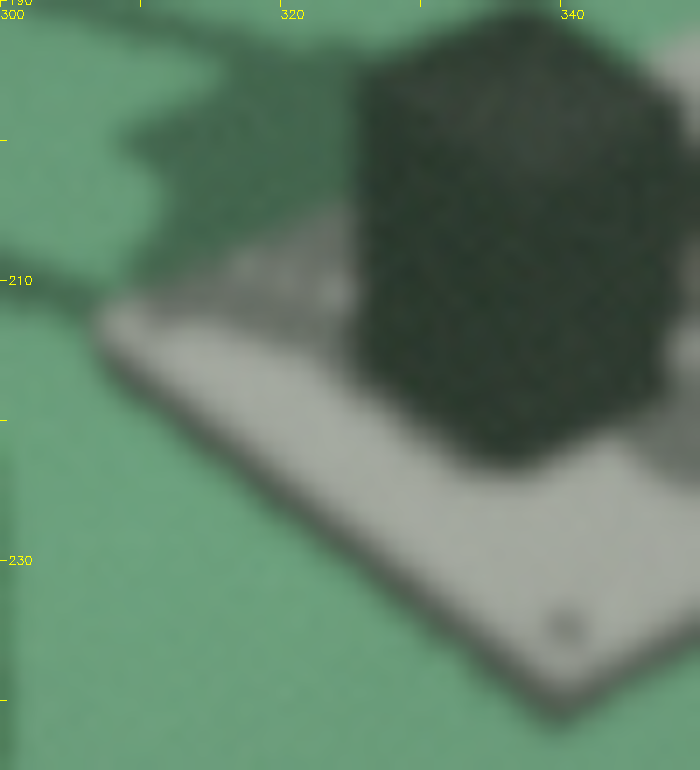

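View pics/c2.png

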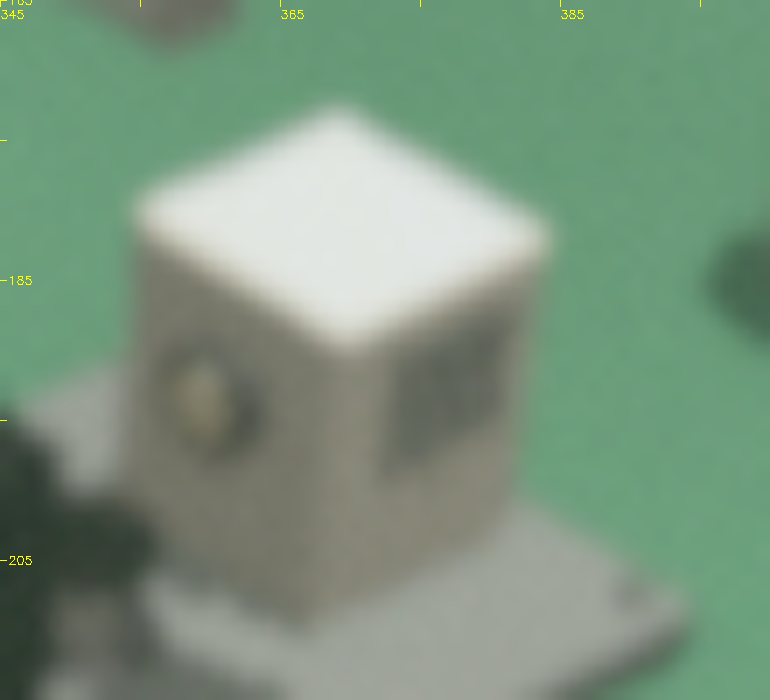

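Run:
```python
from h import *
np.set_printoptions(precision=4,suppress=True)
L=pt("scene",306.2,213,z=.014);Rr=pt("scene",394.5,208,z=.014);B=pt("scene",340,239.4,z=.014)
print("c",(L+Rr)/2,"LB",np.linalg.norm(L-B),"BR",np.linalg.norm(B-Rr),"yaw",np.degrees(np.arctan2(*(B-L)[1::-1])),np.degrees(np.arctan2(*(Rr-B)[1::-1])))
```

```text
c [0.6001 0.1608 0.014 ] LB 0.14038496303924036 BR 0.21118174037085594 yaw -15.243745505542945 76.1564799669494
```

```bash
python3 -m creep '-0.1 0.2 0 0.02 0.001 0 1; 0 0 0 0.02 0 0 1; 0 0 0 0.02 0 0 1; 0 0 0 0.02 0 0 1; 0 0 0 0.01 0 0 1; 0 0 0 0 0 0 1; 0 0 0 0 0 0 1; 0 0 0 0 0 0 1' >/dev/null; python3 g.py .598 .1615 .090 -14.7
python3 - <<'E'
from ov import *
for n in("top","scene"):
    p,d=arm.capture(n); cv2.imwrite(f"pics/{n}7.png",p[:,:,::-1])
crop("pics/scene7.png",305,130,90,110,7,"pics/sI.png")
run('pics/scene7.png','scene','pics/ov7.png',305,130,90,95,6)
crop("pics/top7.png",200,130,140,110,5,"pics/tI.png")
E
```

```text
t 10.375 p [0.5982 0.1625 0.1068] F [ 0.2853  0.7086 -0.9546] w 0.42527124446295295
toolx [ 0.0022  0.0005 -1.    ] yaw -14.409351156099445 turn rx 0.2906488439005539
rotvec [ 0.2907  0.1153 -0.0569]
shift [ 0.0168 -0.001   0.    ]
```

View pics/sI.png

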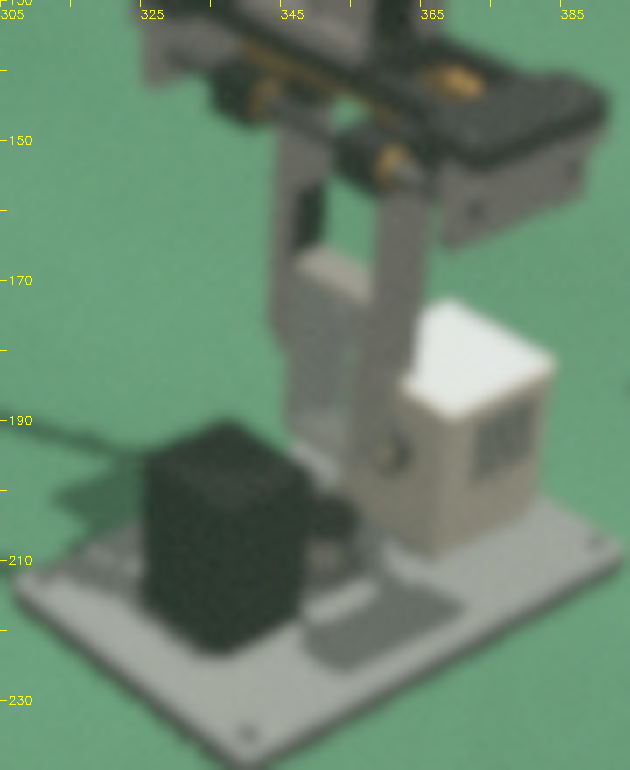

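View pics/ov7.png

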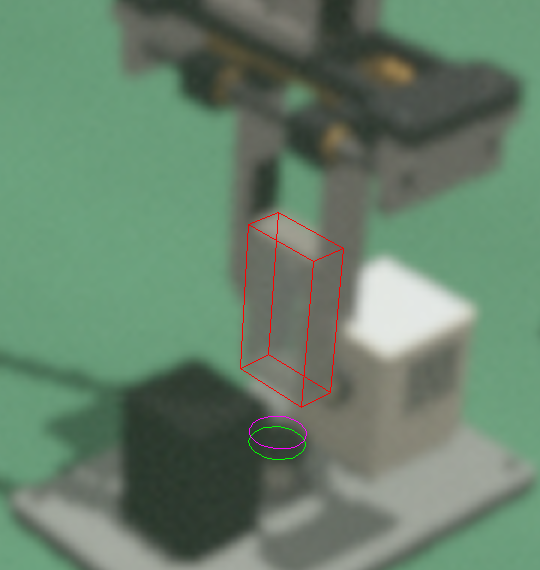

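View pics/tI.png

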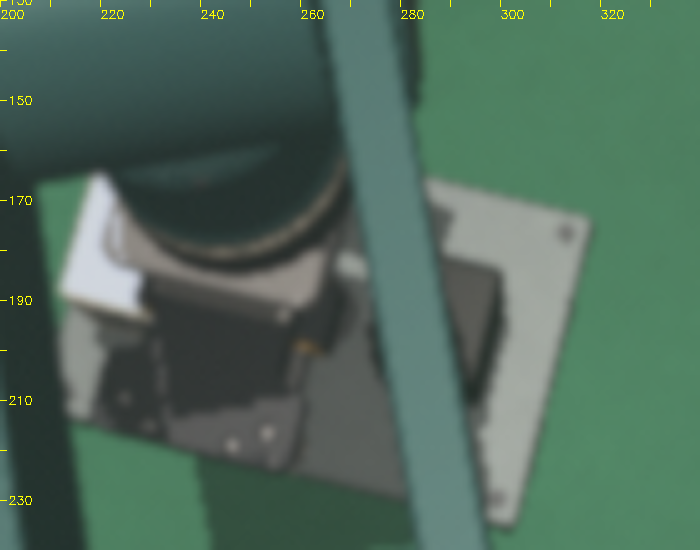

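The cell hangs upright in the gap with windows toward the lamp and detector, about 18 mm clear on each side. Its foot is about 72 mm up, above the pad at (351,203). I'll nudge it sideways by 1 mm and descend.

```bash
python3 -m creep '0 0.1 0 0.006 -0.001 -0.001 1; 0 0 0 0.006 0 0 1; 0 0 0 0.005 0 0 1; 0 0 0 0.004 0 0 1; 0 0 0 0 0 0 1; 0 0 0 0 0 0 1' >/dev/null; python3 g.py .5971 .1617 .070 -14.5;  python3 -m creep '0 0 0 0.001 0 0 1; 0 0 0 0.001 0 0 1;0 0 0 0 0 0 1' ; python3 -m creep '0 0 0 0.001 0 0 1; 0 0 0 0.001 0 0 1;0 0 0 0 0 0 1'
```

```text
t 11.225 p [0.5964 0.1616 0.0848] F [-0.1393  0.0907 -0.8954] w 0.42031600280401304
toolx [-0.0014  0.0006 -1.    ] yaw -14.413018924195802 turn rx 0.08698107580419823
rotvec [ 0.087  -0.0832 -0.012 ]
shift [0.0148 0.0002 0.0007]
time: 11.6
ee_pos: [0.5962, 0.1616, 0.0825]
orientation: [[-0.002, 0.249, 0.969], [0.001, 0.969, -0.249], [-1.0, 0.0, -0.002]]
wrist_force: [-0.7, -0.1, -1.7]
grip_width: 0.426
time: 11.98
ee_pos: [0.5962, 0.1616, 0.0805]
orientation: [[-0.002, 0.249, 0.969], [0.0, 0.969, -0.249], [-1.0, -0.0, -0.002]]
wrist_force: [-0.5, -0.4, -1.5]
grip_width: 0.425
```

```bash
python3 -m creep '0 0 0 0.001 0 0.0005 1; 0 0 0 0.001 0 0 1;0 0 0 0 0 0 1' | sed -n '1,2p;6p'; python3 -m creep '0 0 0 0.001 0 0 1; 0 0 0 0.001 0 0 1;0 0 0 0 0 0 1' | sed -n '1,2p;6p';python3 -m creep '0 0 0 0.001 0 0 1; 0 0 0 0 0 0 1'; python3 -m creep '0 0 0 0.001 0 0 1; 0 0 0 0 0 0 1'
```

```text
time: 12.35
ee_pos: [0.5967, 0.1615, 0.0785]
time: 12.72
ee_pos: [0.5967, 0.1615, 0.0765]
time: 12.98
ee_pos: [0.5967, 0.1615, 0.0755]
orientation: [[-0.002, 0.249, 0.969], [0.001, 0.969, -0.249], [-1.0, 0.0, -0.002]]
wrist_force: [-0.3, 0.2, -1.0]
grip_width: 0.42
time: 13.22
ee_pos: [0.5967, 0.1615, 0.0746]
orientation: [[-0.002, 0.249, 0.969], [0.0, 0.969, -0.249], [-1.0, 0.0, -0.002]]
wrist_force: [-1.0, 0.1, -1.4]
grip_width: 0.421
```

```bash
for i in 1; do :; done; python3 -m creep '0 0 0 0.001 0 0 1; 0 0 0 0 0 0 1' | grep -E 'pos|force'; python3 -m creep '0 0 0 0.001 0 0 1; 0 0 0 0 0 0 1'| grep -E 'pos|force'; python3 -m creep '0 0 0 0.001 0 0 1; 0 0 0 0 0 0 1'| grep -E 'pos|force'
python3 - <<'E'
from ov import *
p,d=arm.capture("scene"); cv2.imwrite("pics/scene8.png",p[:,:,::-1])
crop("pics/scene8.png",325,150,60,75,10,"pics/sJ.png")
E
```

```text
ee_pos: [0.5968, 0.1615, 0.0742]
wrist_force: [-0.6, -0.3, 1.8]
ee_pos: [0.5968, 0.1615, 0.0728]
wrist_force: [-0.5, -0.5, 1.9]
ee_pos: [0.5968, 0.1615, 0.0717]
wrist_force: [-1.2, 0.2, 2.6]
```

View pics/sJ.png

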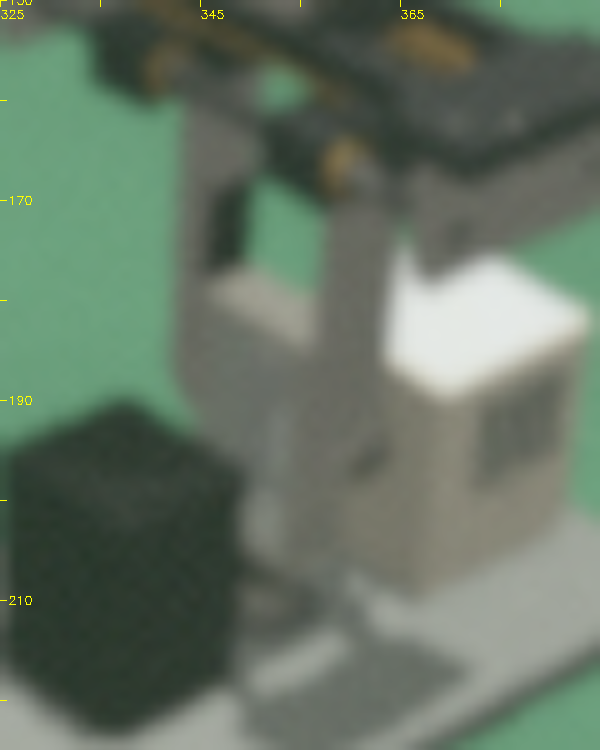

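I felt contact at TCP z≈0.0745 (foot ≈39 mm, force up about 3 N), and the pad is now moving under rising force. Pushing about 4.5 mm further.

```bash
python3 -m creep '0 0 0 0.001 0 0 1; 0 0 0 0.001 0 0 1; 0 0 0 0 0 0 1' | grep -E 'pos|force'; python3 -m creep '0 0 0 0.001 0 0 1; 0 0 0 0.001 0 0 1; 0 0 0 0 0 0 1; 0 0 0 0 0 0 1'| grep -E 'time|pos|force|width'
python3 - <<'E'
from ov import *
p,d=arm.capture("scene"); cv2.imwrite("pics/scene9.png",p[:,:,::-1])
crop("pics/scene9.png",325,150,60,75,10,"pics/sK.png")
run('pics/scene9.png','scene','pics/ov9.png',325,150,60,75,9)
p,d=arm.capture("top"); cv2.imwrite("pics/top9.png",p[:,:,::-1])
s=arm.state();print(s["wrist_force"],s["ft_torque"],s["orientation"])
E
```

```text
ee_pos: [0.5968, 0.1615, 0.0696]
wrist_force: [-1.2, -0.1, 2.7]
time: 14.9
ee_pos: [0.5969, 0.1615, 0.0677]
wrist_force: [-0.8, -1.1, 3.4]
grip_width: 0.422
[-0.48272786 -0.50343072  3.43191259] [-0.11501802  0.25647544  0.01318482] [[-1.42634679e-03  2.48905476e-01  9.68526732e-01]
 [ 5.05428759e-04  9.68527772e-01 -2.48904999e-01]
 [-9.99998855e-01  1.34496416e-04 -1.50726047e-03]]
```

View pics/ov9.png

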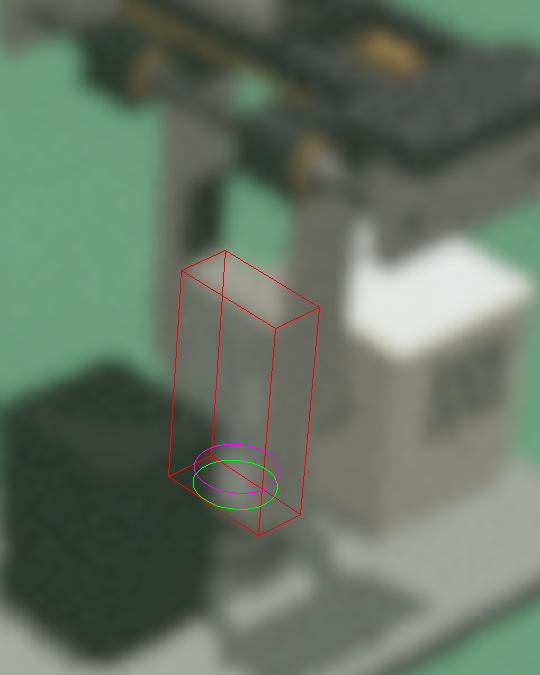

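View pics/scene9.png

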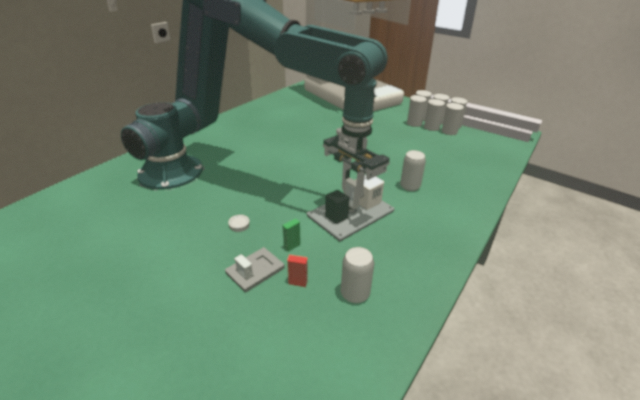

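The cell is still upright and shows no slip (the overlay matches). The wrist force is about 4.6 N above the baseline, which corresponds to ≈6.5 mm of pad travel and agrees with the 6.6 mm moved since contact. The low cell, cans and lids haven't moved. Handing in.

```bash
python3 -c "
from bench import arm
print(arm.hand_in()); s=arm.state(); print(s['time'],s['ee_pos'],s['wrist_force'])"
```

```text
the job is handed in; nothing more can be done
None
the job is handed in; nothing more can be done
```

I took the tall cell out of its stand by its frosted ends and lowered it into the gauge gap with the windows facing the lamp and detector. I handed in at about 15 s while still holding it with the pad pressed down. The hand-in gives no verdict.

**Last checks**
- **Grip:** The jaws read 39.7 mm on the 40 mm cell at 30 N. The overlay showed no slip.
- **Contact and push:** I felt the stop with the foot about 39 mm above the bench. I then pushed about 6.6 mm further. The wrist force was about 4.6 N above the free-hanging reading, which gives about 6.5 mm of the 12 mm pad travel, so the pad is not bottomed.
- **Bystanders:** In the last picture the low cell, cans and lids look to be where they were, but I did not measure them.

**What disagreed**
- **Fingertips:** The pictures showed the fingertips about level with the reported tool point, not 25 mm ahead of it. I chose a grasp height that was safe either way.
- **Gauge centre:** The two cameras differed by about 4 mm along the gauge's x, but by less than 1 mm across the gap. I used a value between them, weighted toward where the pad appeared. Centring over the pad should be good to about 2 mm, and it was not checked from above because the arm blocked the view.

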